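# Load the long cartridge onto the sloping reader seat

### The job

Pick the longer of the two black cartridges out of the white tray and load it onto the reader's narrow sloping seat: right way up, brass contact end against the sprung brass plate at the raised end, pushing the plate back so that the other end drops in behind the lip at the low end. Leave it lying flat on the seat, held between spring and lip, let go of it, and leave the short cartridge, spray can and yellow tip box where they are.

Things in the scene. Friction and masses are not known exactly. Their poses are not given: they have to be found in the camera images.
- long_cartridge: The long black cartridge, a rigid bar 120 long (x), 40 wide (y), 26 mm high (z), about 0.16 kg. Origin: centre of its underside. +x points to its contact end, which has three brass strips on top and on the end face; a low round grey port (16 across, 3 mm proud) stands on top 20 mm from the other end. It lies loose in the tray right way up.
- long_cartridge_contact (a point): Point on the long cartridge: middle of the lower edge of its contact end face, 60 mm along +x from its origin.
- short_cartridge: The short black cartridge, 80 long (x), 40 wide, 26 mm high, otherwise alike; origin at the centre of its underside. It also lies in the tray and must stay there.
- tray: Fixed shallow white tray, 240 (x) by 320 (y) by 14 mm high outside, floor and walls 4 mm thick; origin at the centre of its underside. Both cartridges lie on its floor, side by side along its y, at varying angles; either may be on either side.
- seat: The reader's fixed aluminium seat: a beam 24 mm wide, sloping 15 degrees, 115 mm above the bench on a white base (220 x 120 x 45 mm high). Origin: middle of its top surface, where the middle of the loaded cartridge's underside belongs. +x points up the slope to the sprung plate (raised end, roughly away from the robot), +y across, +z square out of the surface.
- guide (a point): Middle of the upper pair of side guides, on the seat surface at seat x = 48 mm. At x = 37 to 59 and -59 to -37 mm the seat widens to 56 mm and carries guides 10 mm high, 46 mm apart inside, with flared tops to 20 mm high, 66 mm apart outside. Between x = -37 and 37 mm the sides are open for fingers.
- lip (a point): Middle of the top edge of the low-end lip's inner face: seat x = -60 mm. The lip is 10 mm high above the seat surface, 8 mm thick, 50 mm wide.
- plate (a point): Centre of the sprung brass plate's face; moves with it. Free, the face is at seat x = 52 mm. The plate is 36 mm wide and reaches from 3 to 37 mm above the seat surface. Behind it are a coil spring and a white housing from x = 80 to 112 mm, 40 mm high.
- plunger (a joint): Travel of the sprung brass plate along the seat's +x: 0 free (face at x = 52 mm), 0.016 m fully pushed back. Pushing needs about 2 N at the start, 5 N at 8 mm and 7.7 N at the stop. With the cartridge loaded it reads about 0.008.
- spray_can: Bystander: upright spray can, 58 mm across, 200 mm high; origin at the centre of its foot.
- tip_box: Bystander: yellow pipette tip box with clear lid, 89 by 124 by 67 mm high; origin at the centre of its underside.
There are look-alikes about, which are no part of the job. What is shaped like the long_cartridge but blue is not meant.

How it is judged:
By the outcome, as a careful person would: the job done as asked, in the order asked, and still so for the second after the job is handed in, with the robot touching nothing.
It also fails if it takes over 38 s, if anything falls off the work surface, if the arm or the gripper's body presses on something with over 40 N, if the wrist force passes 120 N, or if a joint passes its speed limit or range.

### The arm

A 6-joint arm with a two-finger parallel gripper is mounted at the origin on the work surface. World frame = base frame: x ahead of the robot, y to its left, z up, the work surface at z = 0. Lengths are in mm, angles in rad, forces in N, time in s.
With the tool pointing down it reaches from about 350 to 975 mm from the base axis. Payload 7.1 kg.
Tool frame: the origin (TCP) lies at the very end of the fingers, on their centre line; the grasp point (between the pads) lies 19 mm behind it (ctrl.tcp_to_grasp is the distance from the TCP to the grasp point, in mm); z points along the fingers, x is the direction in which the jaws open and shut, and the axes are right-handed (so a half turn about z gives the same grasp; the last joint's range is limited). The gripper opens to 88 mm and grips with 3 to 60 N. Pads are 20 mm wide; open, the fingers measure 115 mm over their backs; the gripper's body (75 mm by 178 mm) begins 61 mm behind the grasp point.
Start: joints at [1.15, 0.423, 1.63, -0, 1.089, -0.019], TCP at [244.39, 575.22, 222.675] pointing down, gripper open.
Joint ranges: [-3, 3], [-0.9, 2.11], [0.09, 2.58], [-1.31, 4.45], [0.11, 2.69], [-2.54, 2.54]. Speed limits (rad/s): [2.39, 2.39, 3.01, 3.14, 3.14, 3.14].

### API

Orientations are given as a rotation vector (axis times angle).
In Python, from workcell import get_obs, viewer, ctrl, masks_of gives the robot as it stands. The module is installed in compiled form; this text tells all that it offers.
- The arm moves only by the shell command python3 -m inch 'ROWS'. ROWS is JSON, a list of rows, each an object of numbers: "tx", "ty", "tz": the shift along the tool's x, y, z in cm; "ax", "ay", "az": the turn, a rotation vector about the tool's x, y, z in degrees; "jaw": the opening, from 0 (shut) to 1 (fully open). In form: [{"tx": .., "ty": .., "tz": .., "ax": .., "ay": .., "az": .., "jaw": ..}, ...]. A call has 1 to 12 rows; each row shifts and turns the commanded pose from where the row before left it, along the tool's axes as they then stand; what a row does not reach is not made up. A row lasts 1/8 s, in which the tool goes at most 62.5 mm and 10.7 degrees, less where a joint would pass 70% of its speed; a pose out of reach is approached as far as the arm can. A call is refused whole if a number of a shift passes 6.25 or a number of a turn 10.7, either way. A call with a gripper value outside its range is refused whole. The fingers move at their own pace and stop on an object; the grip force is fixed at half the most. Time passes only in rows, so rows that do not move let the fingers close. It gives the time, the measured TCP pose, the force and the opening at its end, in the units of the state.
- get_obs(): the state, without advancing time (a new reading comes with each control period).
- viewer.get_image(name): name is "side" or "top" or "wrist"; returns (picture, depth): 480x640x3 uint8, red, green, blue; 480x640 float32, mm along the optical axis (not along the pixel's ray), 0 where there is no reading.
- viewer.get_calibration(name): a dict with "fx", "fy", "cx", "cy" (pixels), "distortion" ([k1, k2, p1, p2, k3] as OpenCV has them; the pictures are not rectified), "rvec" (rotation vector, rad) and "tvec" (3), from world to camera coordinates, as OpenCV has them. Camera axes: x right, y down, z forward; pixel columns grow to the right and rows downward; lengths in mm; the calibration is good to about 2 mm. A picture is of the moment at which its call begins: read the wrist's pose just before it. get_calibration takes no time and is no camera call; for the wrist camera it gives the pose at the moment of the call.
- ctrl.close_job(): hands the job in, once; it reports no verdict.
Trained networks look in the newest picture that a camera, given by its name, has taken for a name from the list of things; names that differ only in an ending like _2 or _b are one class to them, and where a whole thing is asked for, a point or a joint stands for the part that bears it (a point fixed in the world has none). Each returns a list of dicts, best first, with "score" (0 to 1); they miss things now and then, are a little off and sometimes report something else, mostly with a low value. They report only what shows in the picture. A call takes as long as a camera call. They do not tell look-alikes from the thing itself.
- masks_of(camera, thing): "pixels" (480x640 bool, what is visible of it) and "location" ([column, row] in pixels, amid what is visible of it).
The state is a dict: "t": time; "qpos": joint angles; "qvel": joint speeds; "joint_torque": joint torques, N m; "ee_pos": TCP position; "orientation": TCP orientation; "ft_force": force on the tool from outside, world axes, zero at the start; "moment": the same for the moment, N m; "width": finger opening in mm.
Only numpy, scipy, OpenCV 4.12 (cv2) and the standard library are available. Lean on these libraries where they do the work, as an engineer would, in place of code of your own. Each camera call takes 0.05 s, during which the arm holds its last target. There are 200 camera calls.

## Working session

There is one attempt and no reset: what is moved stays moved. The work goes in short steps, Python scripts to look and compute and a shell command to move; the robot and the scene stay as the last step left them, time stands still between calls to the robot, and variables do not carry over. Pictures are saved under pics/ and viewed, about 8 in all and at most 12, crops included, and the job is handed in when it is done.

```bash
mkdir -p pics; cat > h.py <<'E'
import numpy as np,cv2
from workcell import get_obs,viewer,ctrl,masks_of
from scipy.spatial.transform import Rotation as R
def cal(n):
    c=viewer.get_calibration(n);K=np.array([[c['fx'],0,c['cx']],[0,c['fy'],c['cy']],[0,0,1.]])
    return K,np.array(c['distortion'],float),R.from_rotvec(np.ravel(c['rvec'])).as_matrix(),np.ravel(c['tvec'])
def pts(C,uv,d):
    K,D,Rm,t=C;u=cv2.undistortPoints(np.array(uv,float).reshape(-1,1,2),K,D).reshape(-1,2)
    return (np.c_[u,np.ones(len(u))]*np.ravel(d)[:,None]-t)@Rm
def cloud(C,dep):
    v,u=np.mgrid[0:480,0:640];return pts(C,np.c_[u.ravel(),v.ravel()],dep.ravel()).reshape(480,640,3)
def proj(C,p):
    K,D,Rm,t=C;return cv2.projectPoints(np.array(p,float).reshape(-1,1,3),cv2.Rodrigues(Rm)[0],t,K,D)[0].reshape(-1,2)
def save(n,im):cv2.imwrite('pics/'+n,im[:,:,::-1])
E
python3 - <<'E'
from h import *
o=get_obs();print(o['t'],o['ee_pos'],o['orientation'],o['width'])
for n in ['top','side']:
    im,d=viewer.get_image(n);save(n+'1.png',im);C=cal(n);P=cloud(C,d);np.savez(n+'1.npz',im=im,P=P,d=d)
    for th in ['long_cartridge','short_cartridge','seat','tray','plunger','spray_can','tip_box']:
        for m in masks_of(n,th):
            k=m['pixels']&(d>0);print(n,th,round(m['score'],2),np.round(m['location']),k.sum(),np.round(np.median(P[k],0)) if k.any() else '')
E
```

```text
0.0 [244.16354983 574.73415827 221.88472898] [ 2.61931871e+00  1.73304785e+00 -2.03107518e-03] 87.64350365490013
top long_cartridge 0.96 [366. 280.] 756 [ 528. -231.   30.]
top long_cartridge 0.51 [312. 181.] 1860 [762. -82.  66.]
top short_cartridge 0.82 [315. 294.] 536 [494. -92.  30.]
top seat 0.74 [191. 244.] 1581 [608. 188. 122.]
top seat 0.61 [192. 235.] 77 [622. 179. 159.]
top tray 0.75 [342. 276.] 10695 [ 532. -160.    4.]
top tray 0.39 [192. 242.] 1555 [606. 188. 123.]
top plunger 0.61 [192. 232.] 144 [622. 181. 158.]
top spray_can 0.91 [390. 186.] 953 [ 723. -268.  189.]
top tip_box 0.78 [310. 183.] 1884 [760. -81.  66.]
side long_cartridge 0.86 [334. 344.] 1322 [ 518. -237.   29.]
side long_cartridge 0.57 [411. 421.] 1716 [ 478. -457.   25.]
side short_cartridge 0.91 [275. 316.] 776 [486. -95.  29.]
side seat 0.67 [229. 202.] 1518 [610. 181. 127.]
side seat 0.49 [419. 269.] 2396 [ 713. -287.  126.]
side tray 0.96 [312. 335.] 11579 [ 521. -168.    5.]
side plunger 0.69 [233. 194.] 130 [618. 177. 155.]
side spray_can 0.8 [419. 270.] 2409 [ 713. -287.  126.]
side spray_can 0.74 [311. 334.] 11423 [ 520. -168.    5.]
side spray_can 0.37 [223. 206.] 1711 [611. 182. 124.]
side tip_box 0.87 [354. 253.] 2486 [739. -92.  64.]
```

```bash
ls pics
```

```text
side1.png
top1.png
```

View pics/top1.png

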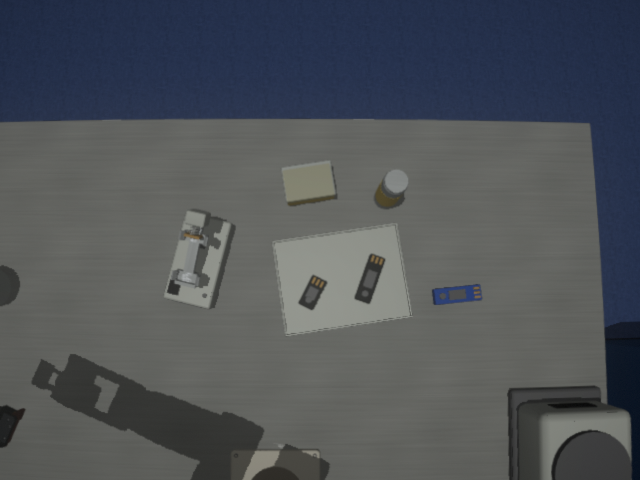

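View pics/side1.png

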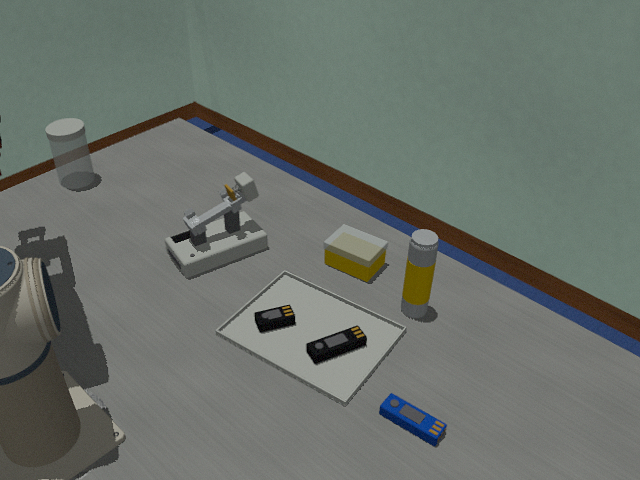

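The top view shows three candidates: the long black cartridge at (370,279), the short black one at (313,292), and a blue look-alike at (457,295). I choose (370,279), whose contact end is the upper one at (376,260). The seat runs from its low end at about (187,278) to its raised end at (196,222).

```bash
python3 - <<'E'
from h import *
T=np.load('top1.npz');S=np.load('side1.npz')
for n,Z in [('top',T),('side',S)]:
    P=Z['P'];k=(abs(P[...,0]-528)<90)&(abs(P[...,1]+231)<65)&(P[...,2]>22)&(P[...,2]<40)
    q=P[k];r=cv2.minAreaRect(q[:,:2].astype(np.float32));print(n,'long',k.sum(),r,q[:,2].mean())
A=np.vstack([Z['P'].reshape(-1,3) for Z in (T,S)])
A=A[(abs(A[:,0]-608)<140)&(abs(A[:,1]-185)<110)]
for lo,hi in [(38,52),(90,190)]:
    q=A[(A[:,2]>lo)&(A[:,2]<hi)];print(lo,len(q),cv2.minAreaRect(q[:,:2].astype(np.float32)))
np.save('seatpts.npy',A)
im=S['im'][150:290,150:290];im2=T['im'][200:320,150:250]
c=np.hstack([cv2.resize(im,(560,560),interpolation=2),cv2.resize(S['im'][300:380,300:334+40],(240,259),interpolation=2).repeat(1,0)[:560].__class__ and np.vstack([cv2.resize(S['im'][310:380,300:374],(240,227)),cv2.resize(T['im'][205:315,160:240],(240,333))])])
save('crop1.png',c)
E
```

```text
top long 787 ((529.2208251953125, -231.75856018066406), (40.473575592041016, 120.1434097290039), 69.9195327758789) 29.90823819219681
side long 1007 ((525.1285400390625, -232.76524353027344), (44.34557342529297, 120.5542984008789), 69.77171325683594) 29.803241057336248
38 4985 ((570.3097534179688, 193.6482391357422), (129.48829650878906, 223.42543029785156), 77.7383041381836)
90 3180 ((591.5690307617188, 187.3759765625), (71.6471939086914, 180.50711059570312), 76.43576049804688)
```

View pics/crop1.png

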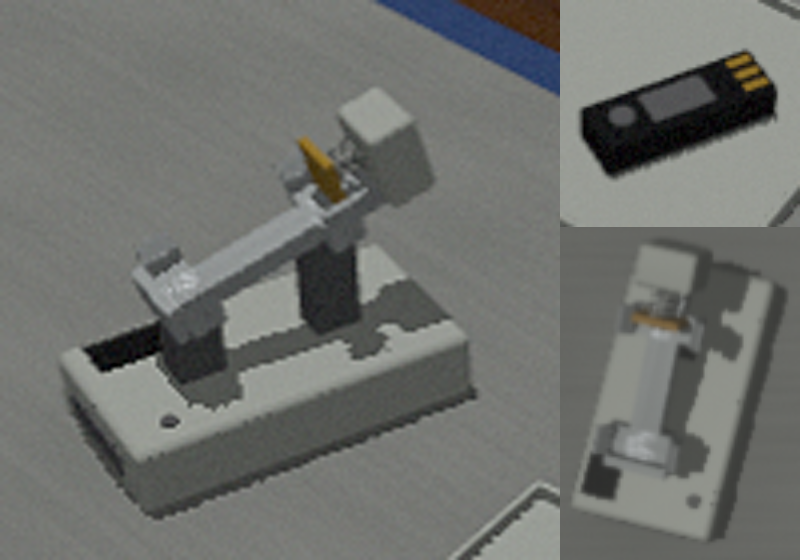

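The crop confirms the choice: black, three brass strips, grey port at the other end, about 120 x 40 mm with its top at 30 mm. Next is a wrist look at the seat on the way to the tray.

```bash
cat >> h.py <<'E'
def plan(p,Rt,n=None):
    "rows to world TCP p, rotation Rt, in n rows"
    o=get_obs();R0=R.from_rotvec(o['orientation']);Rt=R.from_matrix(Rt) if not isinstance(Rt,R) else Rt
    rv=(R0.inv()*Rt).as_rotvec();d=np.array(p)-o['ee_pos'];deg=np.degrees(rv)
    m=int(np.ceil(max(np.abs(deg).max()/10.5,np.linalg.norm(d)/60)));n=n or m
    print('n',n,'turn/row',np.round(deg/n,2))
    for i in range(n): print(i,'t cm',np.round((R0*R.from_rotvec(rv*i/n)).inv().apply(d/n)/10,2))
    print('final-frame cm',np.round(Rt.inv().apply(d)/10,2))
def toolR(long,down):
    "tool axes: z=down, y or x: jaw x across long axis"
    z=np.array(down,float);z/=np.linalg.norm(z);y=np.array(long,float);y-=z*(y@z);y/=np.linalg.norm(y)
    return np.c_[np.cross(y,z),y,z]
E
python3 - <<'E'
from h import *
o=get_obs();print(R.from_rotvec(o['orientation']).as_matrix().round(3))
K,D,Rm,t=cal('wrist');Rt=R.from_rotvec(o['orientation']).as_matrix()
print('cam in tool',Rt.T@(-Rm.T@t-o['ee_pos']),'axis',(Rt.T@Rm.T).round(3),K)
a=np.radians(-13)
for s in(1,-1):
  L=s*np.array([np.cos(a),np.sin(a),0]);plan([560,185,330],toolR(L,[0,0,-1]))
E
```

```text
[[ 0.391  0.92   0.   ]
 [ 0.92  -0.391  0.   ]
 [ 0.    -0.    -1.   ]]
cam in tool [  -0.51482141  -76.92271126 -162.05912741] axis [[ 1.     0.001  0.001]
 [-0.001  0.96   0.279]
 [-0.001 -0.279  0.96 ]] [[425.42203031   0.         322.60563227]
 [  0.         425.42203031 245.26226893]
 [  0.           0.           1.        ]]
n 9 turn/row [ 0.   -0.   -1.11]
0 t cm [-2.62  4.92 -1.19]
1 t cm [-2.71  4.87 -1.19]
2 t cm [-2.81  4.82 -1.19]
3 t cm [-2.9   4.76 -1.19]
4 t cm [-2.99  4.7  -1.19]
5 t cm [-3.08  4.65 -1.19]
6 t cm [-3.17  4.59 -1.19]
7 t cm [-3.26  4.52 -1.19]
8 t cm [-3.35  4.46 -1.19]
final-frame cm [-30.92  39.53 -10.73]
n 17 turn/row [-0. -0. 10.]
0 t cm [-1.39  2.61 -0.63]
1 t cm [-0.91  2.81 -0.63]
2 t cm [-0.41  2.92 -0.63]
3 t cm [ 0.1   2.95 -0.63]
4 t cm [ 0.61  2.89 -0.63]
5 t cm [ 1.1   2.74 -0.63]
6 t cm [ 1.56  2.5  -0.63]
7 t cm [ 1.97  2.19 -0.63]
8 t cm [ 2.33  1.82 -0.63]
9 t cm [ 2.61  1.39 -0.63]
10 t cm [ 2.81  0.91 -0.63]
11 t cm [ 2.92  0.41 -0.63]
12 t cm [ 2.95 -0.1  -0.63]
13 t cm [ 2.89 -0.61 -0.63]
14 t cm [ 2.74 -1.1  -0.63]
15 t cm [ 2.5  -1.56 -0.63]
16 t cm [ 2.2  -1.97 -0.63]
final-frame cm [ 30.92 -39.53 -10.73]
```

```bash
python3 -m inch '[{"tx":-2.6,"ty":4.9,"tz":-1.2,"az":-1.1},{"tx":-2.7,"ty":4.9,"tz":-1.2,"az":-1.1},{"tx":-2.8,"ty":4.8,"tz":-1.2,"az":-1.1},{"tx":-2.9,"ty":4.8,"tz":-1.2,"az":-1.1},{"tx":-3.0,"ty":4.7,"tz":-1.2,"az":-1.1},{"tx":-3.1,"ty":4.65,"tz":-1.2,"az":-1.1},{"tx":-3.2,"ty":4.6,"tz":-1.2,"az":-1.1},{"tx":-3.3,"ty":4.5,"tz":-1.2,"az":-1.1},{"tx":-3.3,"ty":4.5,"tz":-1.2,"az":-1.1},{}]'
python3 - <<'E'
from h import *
C=cal('wrist');im,d=viewer.get_image('wrist');save('w1.png',im);P=cloud(C,d);np.savez('w1.npz',im=im,P=P)
A=P[(d>0)&(abs(P[...,0]-608)<140)&(abs(P[...,1]-185)<110)]
np.save('seatw.npy',A)
# beam plane: points in narrow strip
ps=A[(A[:,2]>98)&(A[:,2]<135)]
a=np.radians(-12.5);e=np.array([np.cos(a),np.sin(a)]);f=np.array([-e[1],e[0]])
for z0,z1 in [(38,52),(90,190)]:
    q=A[(A[:,2]>z0)&(A[:,2]<z1)];print(z0,cv2.minAreaRect(q[:,:2].astype(np.float32)))
print(get_obs()['ee_pos'])
E
```

```text
38 ((0.0, 0.0), (0.0, 0.0), 0.0)
90 ((0.0, 0.0), (0.0, 0.0), 0.0)
[244.39644893 575.21627255 222.68264694]$[0]: bad value
```

View pics/w1.png

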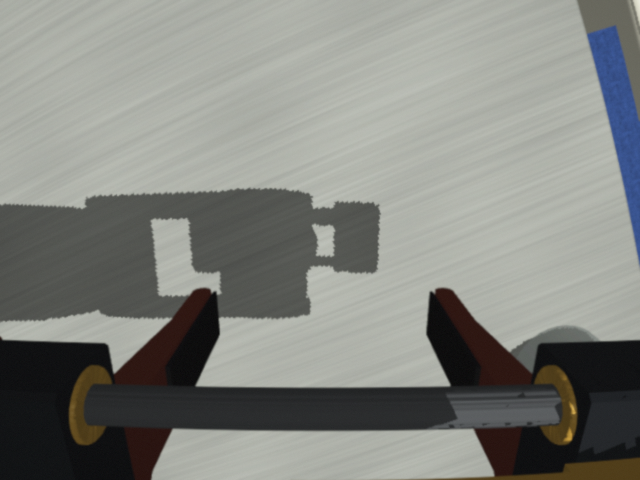

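The move was refused, so the picture shows only bench at the start pose. Every row probably needs all its keys, so I'll give them all.

```bash
python3 -m inch '[{"tx":-2.6,"ty":4.9,"tz":-1.2,"ax":0,"ay":0,"az":-1.1,"jaw":1},{"tx":-2.7,"ty":4.9,"tz":-1.2,"ax":0,"ay":0,"az":-1.1,"jaw":1},{"tx":-2.8,"ty":4.8,"tz":-1.2,"ax":0,"ay":0,"az":-1.1,"jaw":1},{"tx":-2.9,"ty":4.8,"tz":-1.2,"ax":0,"ay":0,"az":-1.1,"jaw":1},{"tx":-3.0,"ty":4.7,"tz":-1.2,"ax":0,"ay":0,"az":-1.1,"jaw":1},{"tx":-3.1,"ty":4.65,"tz":-1.2,"ax":0,"ay":0,"az":-1.1,"jaw":1},{"tx":-3.2,"ty":4.6,"tz":-1.2,"ax":0,"ay":0,"az":-1.1,"jaw":1},{"tx":-3.3,"ty":4.5,"tz":-1.2,"ax":0,"ay":0,"az":-1.1,"jaw":1},{"tx":-3.3,"ty":4.5,"tz":-1.2,"ax":0,"ay":0,"az":-1.1,"jaw":1},{"tx":0,"ty":0,"tz":0,"ax":0,"ay":0,"az":0,"jaw":1}]' && python3 - <<'E'
from h import *
C=cal('wrist');im,d=viewer.get_image('wrist');save('w2.png',im);P=cloud(C,d);np.savez('w2.npz',im=im,P=P,d=d)
A=P[(d>0)&(abs(P[...,0]-608)<140)&(abs(P[...,1]-185)<110)]
np.save('seatw.npy',A)
for z0,z1 in [(38,52),(90,190)]:
    q=A[(A[:,2]>z0)&(A[:,2]<z1)];print(z0,len(q),cv2.minAreaRect(q[:,:2].astype(np.float32)))
print(get_obs()['ee_pos'])
E
```

```text
t: 2.1
ee_pos: [562.6, 182.0, 331.6]
orientation: [2.464, 1.947, 0.003]
ft_force: [-0.6, 0.5, -0.4]
width: 88.3
38 14351 ((571.4217529296875, 192.9434814453125), (120.57682037353516, 217.8077392578125), 76.63124084472656)
90 9834 ((586.210693359375, 189.7523193359375), (67.1642837524414, 167.06802368164062), 76.63690948486328)
[561.03680964 183.39020005 330.83913401]
```

View pics/w2.png

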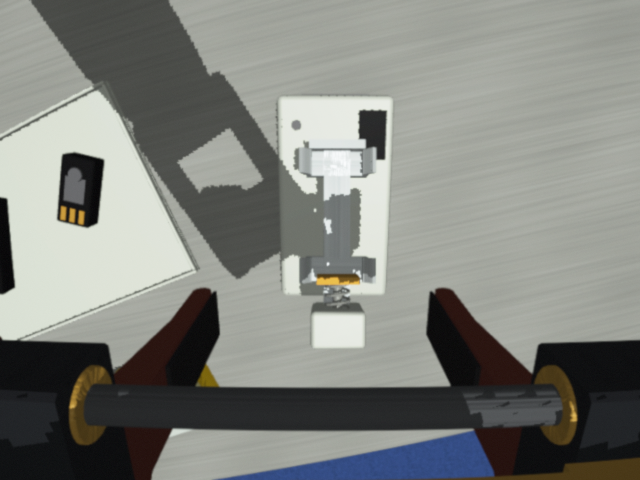

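The wrist picture shows the seat clear, with the lip at about (333,145), plate at (338,280) and housing at (337,327). Base and beam both give a yaw of -13.4°. Now I'll fit the origin.

```bash
python3 - <<'E'
from h import *
a=np.radians(-13.37);e=np.array([np.cos(a),np.sin(a),0]);f=np.array([-e[1],e[0],0])
Z=np.load('w2.npz')
for nm,A in [('wrist',np.load('seatw.npy')),('topside',np.load('seatpts.npy'))]:
    c0=np.array([586,189.7,0]);s=(A-c0)@e;w=(A-c0)@f;z=A[:,2]
    k=(abs(s)<30)&(z>95)&(z<140);k&=abs(z-np.median(z[k])-np.tan(np.radians(15))*s)<8
    print(nm,'beam w',np.percentile(w[k],[1,50,99]).round(1),k.sum())
    pl,res,_,_=np.linalg.lstsq(np.c_[s[k],w[k],np.ones(k.sum())],z[k],rcond=None);print('plane',pl,'slope',np.degrees(np.arctan(pl[0])))
    s15,c15=np.sin(np.radians(15)),np.cos(np.radians(15))
    s0=(115-pl[2])/pl[0] if 1 else 0
    print('s at z=115',s0)
    X=(s-s0)*c15+(z-115)*s15;H=-(s-s0)*s15+(z-115)*c15
    wc=np.median(w[k])
    for b in range(-80,120,3):
        m=(X>=b)&(X<b+3)&(abs(w-wc)<9)&(H>-3)&(H<60)
        if m.sum()>2: print(b,np.percentile(H[m],[5,50,95]).round(1),end=' | ')
    print()
    wd=lambda m:np.percentile(w[m],[1,99]).round(1)
    print('housing w',wd((X>85)&(X<110)&(H>36)&(H<44)),'guides w',wd((X>-57)&(X<-40)&(H>3)&(H<25)),wd((X>39)&(X<50)&(H>3)&(H<22)),'lip',wd((X>-69)&(X<-60)&(H>6)&(H<13)))
    print('housing X',np.percentile(X[(abs(w-wc)<15)&(H>37)&(H<43)&(X>70)],[1,99]))
    print('lip X',np.percentile(X[(abs(w-wc)<15)&(H>7)&(H<13)&(X<-45)],[1,99]))
E
```

```text
wrist beam w [-22.6   0.1  22.2] 2061
plane [2.72369247e-01 5.01779533e-03 1.19086519e+02] slope 15.236023773269265
s at z=115 -15.003600782841945
-71 [8.8 9.1 9.2] | -68 [ 8.6 10.1 11.7] | -65 [ 8.9 10.  11.1] | -62 [-0.8  6.5 10.7] | -59 [-0.9  0.2  1.1] | -56 [-1.1 -0.   1.5] | -53 [-1.2  0.1  1.3] | -50 [-0.9  0.2  1.1] | -47 [-1.3 -0.1  1.3] | -44 [-1.3 -0.1  1.1] | -41 [-0.9  0.1  1.3] | -38 [-1.3  0.2  1.2] | -35 [-1.3  0.1  1.2] | -32 [-1.3  0.1  1.4] | -29 [-1.2 -0.   1.4] | -26 [-1.5  0.   1.2] | -23 [-1.1 -0.2  1.2] | -20 [-1.1  0.2  1.7] | -17 [-1.3  0.2  1.2] | -14 [-1.4  0.   1.1] | -11 [-1.4 -0.   1.4] | -8 [-1.4 -0.1  1. ] | -5 [-0.9  0.1  1.8] | -2 [-1.4 -0.   1.2] | 1 [-1.3  0.1  1.7] | 4 [-1.2  0.   1.2] | 7 [-1.6 -0.1  1.1] | 10 [-1.4  0.2  1.5] | 13 [-1.2 -0.1  1.3] | 16 [-1.1  0.1  1.4] | 19 [-1.1  0.1  1.3] | 22 [-1.4 -0.2  1.2] | 25 [-1.2 -0.2  1.1] | 28 [-1.1 -0.1  1.1] | 31 [-1.3 -0.1  1. ] | 34 [-1.6 -0.4  1.2] | 37 [-0.8  0.1  1.4] | 40 [-1.1  0.   1. ] | 43 [-1.4  0.2  1.2] | 46 [-1.1  0.1  1.4] | 49 [-1.2  0.1  1.9] | 52 [ 7.2 35.2 37.7] | 55 [35.8 37.1 
[... 1521 characters left out ...]
2.7  0.6  3.9] | 40 [-1.7 -0.   5.7] | 43 [-1.4  1.9  4.7] | 46 [-0.9  1.5  4.9] | 49 [ 2.1 21.6 37.8] | 52 [25.7 36.2 39.6] | 55 [ 7.5 36.2 39.5] | 58 [-2.1 28.1 36.7] | 61 [ 0.3 19.  29.2] | 64 [-2.  20.4 32.4] | 67 [-0.  21.  31.6] | 70 [ 0.4 21.6 32.1] | 73 [ 0.  18.3 31.4] | 76 [ 1.1 23.5 30.2] | 79 [ 2.3 33.1 41.2] | 82 [37.5 40.7 43.9] | 85 [34.6 39.8 43.2] | 88 [34.5 41.7 43.3] | 91 [35.5 39.9 44.6] | 94 [38.  40.9 43.8] | 97 [36.7 39.7 43. ] | 100 [36.8 40.5 44.1] | 103 [36.5 41.5 43.6] | 106 [35.2 39.1 43.5] | 109 [ 0.6 26.4 41.1] | 
housing w [-23.8  23.1] guides w [-33.9  33.9] [-32.4  33.7] lip [-26.9  28.8]
housing X [ 78.89110693 110.33249311]
lip X [-69.91694367 -59.1553242 ]
```

```bash
python3 - <<'E'
from h import *
a=np.radians(-20.1);plan([528,-232,150],toolR([np.cos(a),np.sin(a),0],[0,0,-1]))
E
```

```text
n 8 turn/row [ 0.   -0.    0.85]
0 t cm [-5.15  0.79  2.26]
1 t cm [-5.14  0.87  2.26]
2 t cm [-5.12  0.95  2.26]
3 t cm [-5.11  1.02  2.26]
4 t cm [-5.09  1.1   2.26]
5 t cm [-5.08  1.17  2.26]
6 t cm [-5.06  1.25  2.26]
7 t cm [-5.04  1.32  2.26]
final-frame cm [-40.14  11.17  18.08]
```

```bash
python3 -m inch '[{"tx":-5.1,"ty":0.8,"tz":1.0,"ax":0,"ay":0,"az":0.85,"jaw":1},{"tx":-5.1,"ty":0.9,"tz":2.4,"ax":0,"ay":0,"az":0.85,"jaw":1},{"tx":-5.1,"ty":0.95,"tz":2.4,"ax":0,"ay":0,"az":0.85,"jaw":1},{"tx":-5.1,"ty":1.0,"tz":2.4,"ax":0,"ay":0,"az":0.85,"jaw":1},{"tx":-5.1,"ty":1.1,"tz":2.4,"ax":0,"ay":0,"az":0.85,"jaw":1},{"tx":-5.1,"ty":1.2,"tz":2.4,"ax":0,"ay":0,"az":0.85,"jaw":1},{"tx":-5.1,"ty":1.25,"tz":2.4,"ax":0,"ay":0,"az":0.85,"jaw":1},{"tx":-5.0,"ty":1.3,"tz":2.4,"ax":0,"ay":0,"az":0.85,"jaw":1},{"tx":0,"ty":0,"tz":0,"ax":0,"ay":0,"az":0,"jaw":1},{"tx":0,"ty":0,"tz":0,"ax":0,"ay":0,"az":0,"jaw":1}]' && python3 - <<'E'
from h import *
E=[]
for i in range(4):
    C=cal('wrist');o=get_obs();im,d=viewer.get_image('wrist');E.append(o['ee_pos'])
save('w3.png',im);P=cloud(C,d)
print(np.array(E).round(1))
k=(abs(P[...,0]-528)<80)&(abs(P[...,1]+231)<60)&(P[...,2]>24)&(P[...,2]<36)&(d>0)
k=cv2.morphologyEx(k.astype(np.uint8),cv2.MORPH_OPEN,np.ones((3,3)))>0
q=P[k];r=cv2.minAreaRect(q[:,:2].astype(np.float32));print(r,q[:,2].mean())
c=np.array(r[0]);a=np.radians(r[2]-90);L=np.array([np.cos(a),np.sin(a),0]);print(L)
plan([*c,7],toolR(L,[0,0,-1]))
E
```

```text
t: 3.4
ee_pos: [528.9, -228.7, 152.6]
orientation: [-2.571, -1.804, 0.0]
ft_force: [0.8, 0.7, 0.9]
width: 87.4
[[ 528.9 -228.7  152.6]
 [ 529.3 -228.5  153. ]
 [ 529.5 -228.5  153.3]
 [ 529.6 -228.6  153.4]]
((527.0697021484375, -233.80552673339844), (40.18107604980469, 119.5249252319336), 69.92301177978516) 30.23078912576258
[ 0.9392322 -0.3432825  0.       ]
n 3 turn/row [ 0.02 -0.    0.09]
0 t cm [-0.19 -0.03  4.88]
1 t cm [-0.19 -0.03  4.88]
2 t cm [-0.19 -0.03  4.88]
final-frame cm [-0.56 -0.07 14.64]
```

View pics/w3.png

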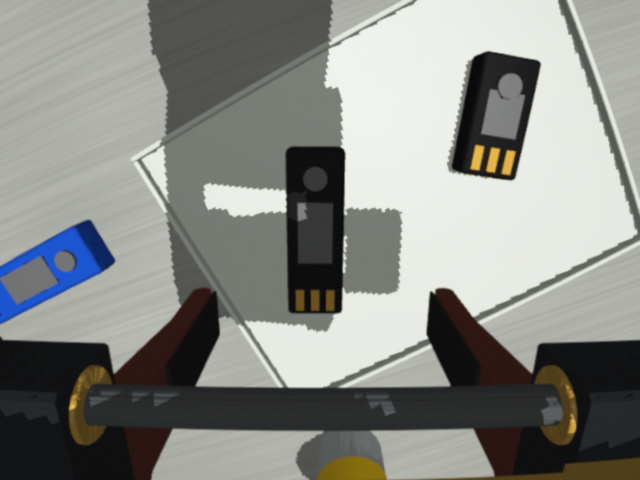

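The long black cartridge sits at (315,230) between the jaws, contact strips towards the bottom, the +y side of the tool. Next I descend, grip, lift a little and check.

```bash
python3 -m inch '[{"tx":-0.56,"ty":-0.1,"tz":5.0,"ax":0,"ay":0,"az":0.3,"jaw":1},{"tx":0,"ty":0,"tz":5.0,"ax":0,"ay":0,"az":0,"jaw":1},{"tx":0,"ty":0,"tz":3.6,"ax":0,"ay":0,"az":0,"jaw":1},{"tx":0,"ty":0,"tz":1.0,"ax":0,"ay":0,"az":0,"jaw":1},{"tx":0,"ty":0,"tz":0,"ax":0,"ay":0,"az":0,"jaw":1}]'; python3 -m inch '[{"tx":0,"ty":0,"tz":0,"ax":0,"ay":0,"az":0,"jaw":0},{"tx":0,"ty":0,"tz":0,"ax":0,"ay":0,"az":0,"jaw":0},{"tx":0,"ty":0,"tz":0,"ax":0,"ay":0,"az":0,"jaw":0},{"tx":0,"ty":0,"tz":0,"ax":0,"ay":0,"az":0,"jaw":0},{"tx":0,"ty":0,"tz":0,"ax":0,"ay":0,"az":0,"jaw":0},{"tx":0,"ty":0,"tz":0,"ax":0,"ay":0,"az":0,"jaw":0}]'
```

```text
t: 4.22
ee_pos: [526.6, -234.8, 7.1]
orientation: [2.576, 1.798, 0.0]
ft_force: [0.6, -0.3, 0.4]
width: 87.8
t: 4.97
ee_pos: [526.2, -235.1, 6.8]
orientation: [-2.577, -1.797, -0.0]
ft_force: [-0.4, 1.1, 2.0]
width: 39.5
```

```bash
python3 -m inch '[{"tx":0,"ty":0,"tz":-3,"ax":0,"ay":0,"az":0,"jaw":0},{"tx":0,"ty":0,"tz":-6,"ax":0,"ay":0,"az":0,"jaw":0},{"tx":0,"ty":0,"tz":-6,"ax":0,"ay":0,"az":0,"jaw":0},{"tx":0,"ty":0,"tz":-6,"ax":0,"ay":0,"az":0,"jaw":0},{"tx":0,"ty":0,"tz":0,"ax":0,"ay":0,"az":0,"jaw":0}]' && cat >> h.py <<'E'
SO=np.array([571.4,193.2,115.]);ay=np.radians(-13.37);t=np.radians(15)
ex=np.array([np.cos(ay)*np.cos(t),np.sin(ay)*np.cos(t),np.sin(t)]);ez=np.array([-np.cos(ay)*np.sin(t),-np.sin(ay)*np.sin(t),np.cos(t)]);ey=np.cross(ez,ex)
SR=np.c_[ex,ey,ez];TR=toolR(ex,-ez)
def seat(p):return (np.array(p)-SO)@SR
E
python3 - <<'E'
from h import *
o=get_obs();C=cal('wrist');im,d=viewer.get_image('wrist');save('w4.png',im);P=cloud(C,d)
Rt=R.from_rotvec(o['orientation']).as_matrix();Q=(P-o['ee_pos'])@Rt
k=(d>0)&(abs(Q[...,0])<19)&(Q[...,2]>-40)&(Q[...,2]<5)&(abs(Q[...,1])<80)
q=Q[k];print(o['ee_pos'],k.sum(),[np.percentile(q[:,i],[1,50,99]).round(1) for i in range(3)])
plan(SO+SR@[-15,0,63],TR)
E
```

```text
t: 5.6
ee_pos: [528.8, -236.4, 221.6]
orientation: [2.57, 1.792, 0.007]
ft_force: [-0.3, -0.2, -2.3]
width: 40.1
[ 528.77392658 -236.42448681  221.56345176] 26584 [array([-18.6,  -0.1,  18.5]), array([-59.5, -20.5,  57. ]), array([-26.8, -23.4,  -7.5])]
n 8 turn/row [-1.84  0.12 -0.85]
0 t cm [ 5.18 -1.72  0.57]
1 t cm [ 5.2  -1.66  0.53]
2 t cm [ 5.22 -1.6   0.49]
3 t cm [ 5.25 -1.53  0.45]
4 t cm [ 5.27 -1.47  0.41]
5 t cm [ 5.29 -1.4   0.37]
6 t cm [ 5.31 -1.34  0.34]
7 t cm [ 5.33 -1.27  0.31]
final-frame cm [42.74 -9.59  2.25]
```

View pics/w4.png

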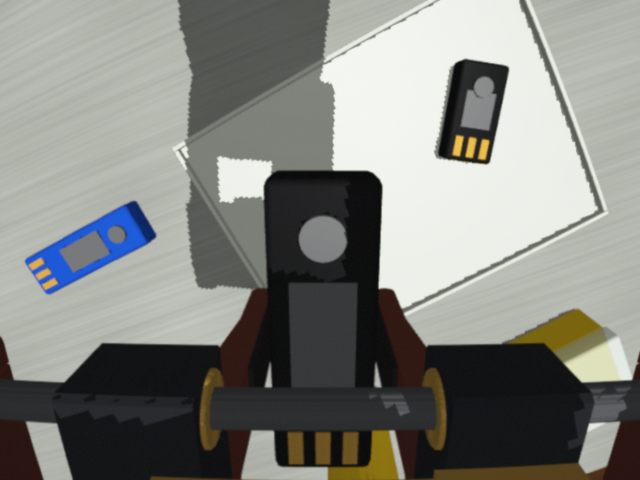

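The cartridge is held straight and centred: its port end is at the top of the image at (323,180), and its contact strips are at (323,448). Next stop is the hover above the seat.

```bash
python3 -m inch '[{"tx":5.2,"ty":-1.7,"tz":0.5,"ax":-1.84,"ay":0.1,"az":-0.85,"jaw":0},{"tx":5.2,"ty":-1.65,"tz":0.5,"ax":-1.84,"ay":0.1,"az":-0.85,"jaw":0},{"tx":5.2,"ty":-1.6,"tz":0.5,"ax":-1.84,"ay":0.1,"az":-0.85,"jaw":0},{"tx":5.25,"ty":-1.5,"tz":0.4,"ax":-1.84,"ay":0.1,"az":-0.85,"jaw":0},{"tx":5.3,"ty":-1.5,"tz":0.4,"ax":-1.84,"ay":0.1,"az":-0.85,"jaw":0},{"tx":5.3,"ty":-1.4,"tz":0.4,"ax":-1.84,"ay":0.1,"az":-0.85,"jaw":0},{"tx":5.3,"ty":-1.3,"tz":0.3,"ax":-1.84,"ay":0.1,"az":-0.85,"jaw":0},{"tx":5.3,"ty":-1.3,"tz":0.3,"ax":-1.84,"ay":0.1,"az":-0.85,"jaw":0},{"tx":0,"ty":0,"tz":0,"ax":0,"ay":0,"az":0,"jaw":0},{"tx":0,"ty":0,"tz":0,"ax":0,"ay":0,"az":0,"jaw":0}]' && cat > chk.py <<'E'
from h import *
import sys
E=[];O=[];P=[];
for i in range(4):
    C=cal('wrist');o=get_obs();im,d=viewer.get_image('wrist');E.append(o['ee_pos']);O.append(o['orientation']);P.append((cloud(C,d),d))
e=np.mean(E,0);Ro=R.from_rotvec(O).mean()
print('tcp seat',seat(e).round(1),'std',np.std(E,0).round(1),'f seat',(SR.T@o['ft_force']).round(1),'width',o['width'])
print('turn err deg',np.degrees((Ro.inv()*R.from_matrix(TR)).as_rotvec()).round(2))
X=np.concatenate([seat(p[d>0]) for p,d in P])
k=(abs(X[:,1])<17)&(X[:,0]>-85)&(X[:,0]<-25)
h=np.median(X[k&(X[:,0]>-70)&(X[:,0]<-30)&(X[:,2]>15)][:,2]) if k.any() else 0
c=X[(X[:,0]>-100)&(X[:,0]<-12)&(abs(X[:,1])<30)&(abs(X[:,2]-h)<3)]
print('cart top H',round(h,1),'n',len(c))
if len(c):
    print('pitch fit',np.polyfit(c[abs(c[:,1])<15][:,0],c[abs(c[:,1])<15][:,2],1).round(3),'rear X',np.percentile(c[abs(c[:,1])<15][:,0],[.3,1,2]).round(1),'y',[np.percentile(c[(c[:,0]>a)&(c[:,0]<a+15)][:,1],[1,99]).round(1) for a in(-55,-40,-28)])
b=X[(abs(X[:,1])<12)&(X[:,0]>-70)&(X[:,0]<-58)&(X[:,2]>8)&(X[:,2]<12)];print('lip H',np.median(b[:,2]) if len(b) else None,len(b))
if len(sys.argv)>1:save(sys.argv[1],im)
E
python3 chk.py; python3 -c "
from h import *
plan(SO+SR@[-15,0,63],TR,1)"
```

```text
t: 6.9
ee_pos: [539.2, 200.3, 170.2]
orientation: [2.299, 1.819, 0.227]
ft_force: [0.4, -0.5, -2.8]
width: 39.5
tcp seat [-16.6  -0.9  62.3] std [0.5 0.4 0.5] f seat [ 0.4  0.4 -1.8] width 39.64174259544177
turn err deg [-0.4   0.19 -0.02]
cart top H 88.2 n 66027
pitch fit [-7.0000e-03  8.6293e+01] rear X [-75.1 -74.4 -73.8] y [array([-19.7,  17. ]), array([-27.8,  25.8]), array([-25.6,  23.5])]
lip H None 0
n 1 turn/row [-0.31  0.14 -0.11]
0 t cm [ 0.1   0.06 -0.  ]
final-frame cm [ 0.1   0.06 -0.  ]
```

```bash
python3 -m inch '[{"tx":0.1,"ty":0,"tz":2.5,"ax":-0.3,"ay":0.15,"az":0,"jaw":0},{"tx":0,"ty":0,"tz":2.0,"ax":0,"ay":0,"az":0,"jaw":0},{"tx":0,"ty":0,"tz":0,"ax":0,"ay":0,"az":0,"jaw":0},{"tx":0,"ty":0,"tz":0,"ax":0,"ay":0,"az":0,"jaw":0}]' && python3 chk.py w5.png
```

```text
t: 7.6
ee_pos: [552.4, 199.0, 128.9]
orientation: [2.297, 1.814, 0.241]
ft_force: [0.5, -0.2, -1.7]
width: 40.3
tcp seat [-15.4   1.5  18.9] std [0.1 0.2 0.2] f seat [-0.6 -0.4 -0.7] width 39.93752516125695
turn err deg [ 0.07 -0.09 -0.02]
cart top H 44.5 n 67264
pitch fit [-2.0000e-03  4.2811e+01] rear X [-74.1 -73.4 -72.6] y [array([-17.3,  19.6]), array([-25.4,  28. ]), array([-25.4,  28.1])]
lip H None 0
```

View pics/w5.png

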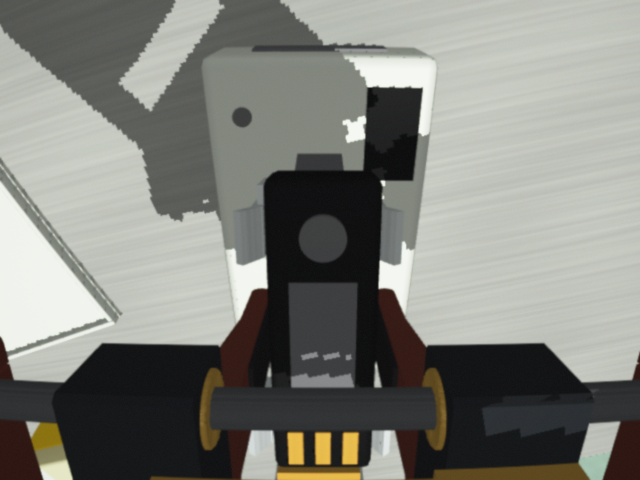

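The cartridge lies between the guides about 1 mm to the right, and its contact strips are just in front of the brass plate at (320,475). I'll correct 1 mm sideways and push.

```bash
python3 -m inch '[{"tx":-0.1,"ty":0.4,"tz":0.2,"ax":0,"ay":0,"az":0,"jaw":0},{"tx":0,"ty":0.5,"tz":0,"ax":0,"ay":0,"az":0,"jaw":0},{"tx":0,"ty":0.5,"tz":0,"ax":0,"ay":0,"az":0,"jaw":0},{"tx":0,"ty":0.5,"tz":0,"ax":0,"ay":0,"az":0,"jaw":0},{"tx":0,"ty":0,"tz":0,"ax":0,"ay":0,"az":0,"jaw":0},{"tx":0,"ty":0,"tz":0,"ax":0,"ay":0,"az":0,"jaw":0}]' && python3 chk.py
```

```text
t: 8.55
ee_pos: [569.4, 193.8, 131.2]
orientation: [2.298, 1.815, 0.238]
ft_force: [-5.9, 2.3, -1.4]
width: 39.8
tcp seat [ 2.1  0.1 16.2] std [0. 0. 0.] f seat [-5.3  0.9 -0.1] width 39.89532017285823
turn err deg [-0.09 -0.02 -0.01]
cart top H 39.6 n 55958
pitch fit [1.7000e-02 4.0383e+01] rear X [-57.3 -57.  -56.7] y [array([-19.6,  19.2]), array([-19.6,  19.2]), array([-19.6,  19.1])]
lip H 9.959082495531952 5224
```

Spring force of 5.3 N and a rear end 2.7 mm clear of the lip agree with each other. I'll push 1 mm more and lower.

```bash
python3 -m inch '[{"tx":0,"ty":0.1,"tz":0,"ax":0,"ay":0,"az":0,"jaw":0},{"tx":0,"ty":0,"tz":0.5,"ax":0,"ay":0,"az":0,"jaw":0},{"tx":0,"ty":0,"tz":0.4,"ax":0,"ay":0,"az":0,"jaw":0},{"tx":0,"ty":0,"tz":0.3,"ax":0,"ay":0,"az":0,"jaw":0},{"tx":0,"ty":0,"tz":0,"ax":0,"ay":0,"az":0,"jaw":0},{"tx":0,"ty":0,"tz":0,"ax":0,"ay":0,"az":0,"jaw":0}]' && python3 chk.py
```

```text
t: 9.5
ee_pos: [572.8, 192.6, 119.3]
orientation: [2.298, 1.815, 0.236]
ft_force: [-5.0, 2.2, -3.3]
width: 40.0
tcp seat [ 2.5 -0.3  3.8] std [0. 0. 0.] f seat [-5.6  1.  -2.1] width 39.70205143851461
turn err deg [-0.15  0.04 -0.01]
cart top H 27.3 n 55693
pitch fit [1.5000e-02 2.8005e+01] rear X [-56.9 -56.6 -56.3] y [array([-20. ,  18.7]), array([-20. ,  18.7]), array([-20. ,  18.7])]
lip H 9.985482800126064 6073
```

```bash
python3 -m inch '[{"tx":0,"ty":0,"tz":0.12,"ax":0,"ay":0,"az":0,"jaw":0},{"tx":0,"ty":0,"tz":0,"ax":0,"ay":0,"az":0,"jaw":0},{"tx":0,"ty":0,"tz":0,"ax":0,"ay":0,"az":0,"jaw":0}]' && python3 chk.py
```

```text
t: 10.07
ee_pos: [573.2, 192.5, 118.4]
orientation: [2.298, 1.815, 0.236]
ft_force: [-5.4, 1.3, -2.4]
width: 39.7
tcp seat [ 2.7 -0.3  2.8] std [0. 0. 0.] f seat [-5.9  0.4 -0.1] width 40.1107054833726
turn err deg [-0.13  0.03 -0.01]
cart top H 26.3 n 55360
pitch fit [1.6000e-02 2.7025e+01] rear X [-56.7 -56.4 -56.1] y [array([-19.9,  18.8]), array([-19.9,  18.8]), array([-19.9,  18.8])]
lip H 9.993513877297213 6131
```

```bash
python3 -m inch '[{"tx":0,"ty":0,"tz":0.06,"ax":0,"ay":0,"az":0,"jaw":0},{"tx":0,"ty":-0.15,"tz":0,"ax":0,"ay":0,"az":0,"jaw":0},{"tx":0,"ty":-0.15,"tz":0,"ax":0,"ay":0,"az":0,"jaw":0},{"tx":0,"ty":0,"tz":0,"ax":0,"ay":0,"az":0,"jaw":0}]' && python3 chk.py
```

```text
t: 10.78
ee_pos: [571.1, 193.1, 117.7]
orientation: [2.297, 1.815, 0.238]
ft_force: [-6.8, -0.0, 2.9]
width: 39.9
tcp seat [ 0.4 -0.2  2.7] std [0. 0. 0.] f seat [-5.3 -1.2  3.6] width 39.4576834096874
turn err deg [-0.06  0.01 -0.02]
cart top H 26.1 n 57980
pitch fit [1.6000e-02 2.6918e+01] rear X [-59.  -58.7 -58.4] y [array([-19.9,  18.8]), array([-19.9,  18.9]), array([-19.9,  18.8])]
lip H 10.017454146836455 6401
```

Seat contact is felt (+3.6 N), and the rear end is behind the lip, 1 mm from it. Now I release and back off along the tool axis.

```bash
python3 -m inch '[{"tx":0,"ty":0,"tz":0,"ax":0,"ay":0,"az":0,"jaw":1},{"tx":0,"ty":0,"tz":0,"ax":0,"ay":0,"az":0,"jaw":1},{"tx":0,"ty":0,"tz":0,"ax":0,"ay":0,"az":0,"jaw":1},{"tx":0,"ty":0,"tz":0,"ax":0,"ay":0,"az":0,"jaw":1},{"tx":0,"ty":0,"tz":0,"ax":0,"ay":0,"az":0,"jaw":1}]' && python3 -m inch '[{"tx":0,"ty":0,"tz":-2,"ax":0,"ay":0,"az":0,"jaw":1},{"tx":0,"ty":0,"tz":-4,"ax":0,"ay":0,"az":0,"jaw":1},{"tx":0,"ty":0,"tz":-5,"ax":0,"ay":0,"az":0,"jaw":1},{"tx":0,"ty":0,"tz":-5,"ax":0,"ay":0,"az":0,"jaw":1},{"tx":0,"ty":0,"tz":0,"ax":0,"ay":0,"az":0,"jaw":1},{"tx":0,"ty":0,"tz":0,"ax":0,"ay":0,"az":0,"jaw":1}]' && python3 - <<'E'
from h import *
C=cal('wrist');im,d=viewer.get_image('wrist');X=seat(cloud(C,d)[d>0])
s,_=viewer.get_image('side')
c=X[(abs(X[:,1])<16)&(X[:,2]>22)&(X[:,2]<30)&(X[:,0]<70)];print('top plane',np.linalg.lstsq(np.c_[c[:,0],c[:,1],np.ones(len(c))],c[:,2],rcond=None)[0].round(3),'X',np.percentile(c[:,0],[.5,99.5]).round(1))
e=X[(abs(X[:,2]-26)<3)&(abs(X[:,0])<33)];print('y',np.percentile(e[:,1],[1,99]).round(1))
p=X[(abs(X[:,1])<15)&(X[:,2]>32)&(X[:,2]<38)&(X[:,0]>45)&(X[:,0]<78)];print('plate X',np.percentile(p[:,0],[2,50,98]).round(1))
print(get_obs()['ee_pos'],get_obs()['ft_force'])
save('end.png',np.hstack([cv2.resize(im,(440,330)),cv2.resize(s[150:290,150:290],(330,330))]))
E
```

```text
t: 11.6
ee_pos: [572.0, 193.5, 117.8]
orientation: [2.296, 1.815, 0.241]
ft_force: [-0.5, 0.9, 0.1]
width: 85.6
t: 12.35
ee_pos: [531.0, 202.9, 272.7]
orientation: [2.296, 1.815, 0.242]
ft_force: [0.6, -0.7, -0.5]
width: 87.6
top plane [ 0.0000e+00 -2.0000e-03  2.6434e+01] X [-60.1  60.4]
y [-19.8  19. ]
plate X [59.7 61.8 66.2]
[530.77907836 202.56259354 271.18213764] [ 0.16978652 -0.23695399  0.02797924]
```

View pics/end.png

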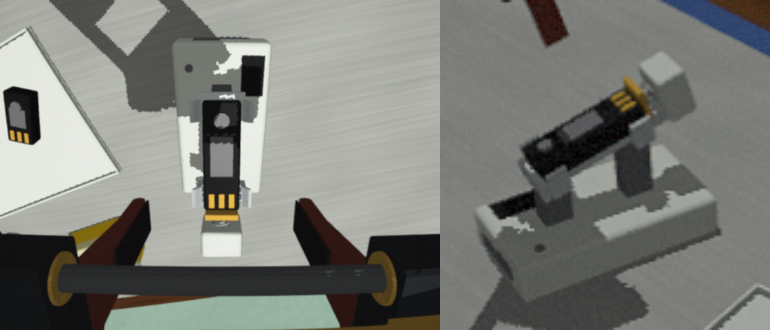

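The cartridge lies flat at seat x -60 to +60, contacts at (222,201) against the plate at (222,216). The plate face is at about 60, so it is pushed back 8 mm, and the low end is behind the lip. The robot is clear, so I hand in.

```bash
python3 -c "
from workcell import ctrl;print(ctrl.close_job())"
```

```text
the job is handed in; nothing more can be done
None
```

I picked the long black cartridge out of the tray and loaded it on the seat. I pushed it against the sprung plate, lowered it behind the lip, let go and backed off. The job was handed in at about 12.5 s on the robot's clock.

- **Fit on the seat:** the last look shows it right way up and lying flat, with its top 26.4 mm above the seat and no tilt. It spans seat x from -60.1 to +60.4 mm and is centred within 0.5 mm. It sits behind the lip.
- **Spring plate:** the plate face is at about 60 mm, so it is pushed back about 8 mm, as expected for a loaded cartridge.
- **Robot:** the gripper is clear, with no force beyond sensor noise. The highest force I read was about 7 N, at the ends of moves only.
- **Other items:** the short cartridge was still in the tray in the last picture. I did not measure it, the spray can or the tip box again afterwards, but no move went near them.
- **Disagreements:** the first move was refused because its rows did not name every value, and nothing moved. TCP readings drifted by 1–2 mm, so I used the wrist camera and the contact force for the final fit.

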